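# Put the press wash-up station to rest

## Task

The wash-up is finished and the solvent can's tap still overhangs the drying peg. First lift the red can with the bar handle off its stand without tipping it over, and stand it upright on the floor of the round black spill tray; then take the blue beaker from the sloping rack and lower it upside down over the green drying peg until its rim rests flat on the drip plate. Set both down gently, do not drop them, and leave everything else on the bench where it is.

Things in the scene. Friction and masses are not known exactly. Their poses are not given: they have to be found in the camera images.
- can: Red solvent can with a yellow band, a cylinder 90 mm across and 110 mm tall, about 0.5 kg. Origin: centre of its underside, z up. A black bar handle stands over its top along the can's x. A brass tap sticks out of the -x side 30 mm above the underside, reaching 114 mm from the axis; its nozzle ends 18 mm above the underside's level
- can_handle (a point): centre of the can's handle bar, 150 mm above the underside; x runs along the bar. The bar is 14 mm wide and 12 mm thick, 60 mm clear between its two uprights, with 34 mm free under it (28 mm over the flat cap)
- station: Fixed wash-up station: grey base 250 x 110 x 8 mm. Origin: underside, below the green drying peg, around which lies an aluminium drip plate 88 mm across. 115 mm from it along the station's +x, a steel post carries a round steel seat 112 mm across, on which the can stands at first, with a rim 6 mm high (100 mm inside)
- station_peg (a point): top face of the drip plate, on the axis of the upright green drying peg; it lies 12 mm above the bench. The peg rises 75 mm above this point and tapers from 36 mm across at the foot to 20 mm near the tip
- station_seat (a point): centre of the seat's floor, 100 mm above the bench
- tray: Fixed round black spill tray, 160 mm across, rim 12 mm high, flat floor 4 mm thick and about 148 mm across inside. Origin: centre of its underside
- rack: Fixed small wire draining rack: grey base 150 x 70 x 8 mm, two 8 mm steel rods 36 mm apart sloping 45 degrees, low at the rack's -x end, with a 44 mm wide steel stop at the low end. The beaker lies on the rods at first. Origin: underside, 5 mm from the base's centre; z up
- cup: Blue plastic measuring beaker with a white band at its closed end: a straight cylinder 60 mm across outside, 54 mm inside, 90 mm long, floor 5 mm thick, about 80 g. Origin: centre of the outside of its closed end; its z runs from there to the open mouth. At first it lies on the rack, mouth 45 degrees downward towards the rack's -x
- ink_tin: bystander: blue ink tin, 92 mm across, 75 mm tall; origin at its underside
- ink_pot: bystander: small red ink pot, 66 mm across, 55 mm tall; origin at its underside
- oil_bottle: bystander: amber bottle, 48 mm across, 130 mm tall; origin at its underside
- powder_can: bystander: green bottle with yellow label, 68 mm across, 190 mm tall; origin at its underside
- ink_knife: bystander: ink spatula 200 mm long lying flat along its x, under 30 mm high
- brayer: bystander: ink roller lying flat, about 150 mm long along its x, 90 mm wide, 32 mm high; origin under the middle of the rubber roller, handle to -x
- jar: bystander: jar with red lid, 60 mm across, 80 mm tall; origin at its underside
Not all that is in view belongs to the job. Several things have the shape of the can; the one meant has the colours described above.

How it is judged (in metres and radians):
On the way:
1. the can stands upright on the floor of the spill tray, released (horizontal distance between can and tray below 0.032 m and z of can in the frame of tray below 0.009 m and angle between can's own z axis and vertical below 0.1 rad and linear speed of can below 0.05 m/s and contact force between the fingers and can below 0.3 N), for 0.2 s.
At the end, for the whole second after the job is handed in: At rest and released: the can upright (0.1 rad) on the spill tray's floor, its axis within 32 mm of the tray's centre, underside under 9 mm above the tray's underside; the beaker upside down (0.1 rad) over the peg, axes within 16 mm, closed end 97 to 107 mm above the station's underside (all of step 1 and horizontal distance between cup and station_peg below 0.016 m and z of cup in the frame of station between 0.097 and 0.107 m and angle between cup's own z axis and vertical above 3.04 rad and linear speed of cup below 0.05 m/s and contact force between the fingers and cup below 0.3 N); the robot touches nothing.
It fails at once if the can is tipped by more than about 30 degrees (angle between can's own z axis and vertical above 0.52 rad).
It fails at once if the can is dropped or slammed down (faster than 0.5 m/s within 25 mm of the tray's floor or the bench) (z of can in the frame of tray below 0.029 m and linear speed of can above 0.5 m/s).
It fails at once if the beaker is dropped onto the station (faster than 0.6 m/s within 30 mm of its seated height) (horizontal distance between cup and station_peg below 0.05 m and z of cup in the frame of station below 0.132 m and linear speed of cup above 0.6 m/s).
It fails at once if a bystander is moved by more than 30 mm (distance of any of ink_tin, ink_pot, oil_bottle, powder_can, ink_knife, brayer, jar from where it was at the start of the episode above 0.03 m).
It also fails if it takes over 66 s, if anything falls off the work surface, if the arm or the gripper's body presses on something with over 40 N, if the wrist force passes 120 N, or if a joint passes its speed limit or range.

## Robot

A 6-joint arm with a two-finger parallel gripper is mounted at the origin on the work surface. World frame = base frame: x ahead of the robot, y to its left, z up, the work surface at z = 0. Lengths are in m, angles in degrees, forces in N, time in s.
With the tool pointing down it reaches from about 0.375 to 0.9 m from the base axis. Payload 3.1 kg.
Tool frame: the origin (TCP) lies on the centre line of the jaws, within the pads' length; the fingertips stand 19 mm ahead of it and the grasp point (between the pads) is the TCP (tips_ahead is the distance from the TCP to the fingertips, in m); z points along the fingers, y is the line along which they close (so a half turn about z gives the same grasp; the last joint's range is limited). The gripper opens to 87 mm and grips with 3 to 60 N. Pads are 19 mm wide; open, the fingers measure 117 mm over their backs; the gripper's body (75 mm by 190 mm) begins 51 mm behind the grasp point.
Start: joints at [-85.686, 30.224, 82.088, -0, 67.689, -10.227], TCP at [0.157, -0.605, 0.242] pointing down, gripper open.
Joint ranges: [-176.69, 176.69], [-43.24, 126.21], [12.49, 139.97], [-82, 262], [0, 151.66], [-163.58, 163.58]. Speed limits (degrees/s): [159.86, 159.86, 180, 180, 180, 180].

## Interface

Orientations are given as a 3x3 rotation matrix whose columns are the frame's x, y, z axes.
In Python, from rig import read_state, capture, hand_in, trace, landmark_of, tips_ahead gives the robot as it stands.
- The arm moves only by the shell command python3 -m jog 'ROWS'. ROWS is JSON, a list of rows, each an object of numbers: "tx", "ty", "tz": the shift along the tool's x, y, z in cm; "roll": the turn about the tool's z in rad; "jaw": the opening, from 0 (shut) to 1 (fully open). A call has 1 to 8 rows; each row shifts and turns the commanded pose from where the row before left it, along the tool's axes as they then stand; what a row does not reach is not made up. A row lasts 1/10 s, in which the tool goes at most 50 mm and 8.59 degrees, less where a joint would pass 70% of its speed; a pose out of reach is approached as far as the arm can. A call with a gripper value outside its range is refused whole. The fingers move at their own pace and stop on an object; the grip force is fixed at half the most. Time passes only in rows, so rows that do not move let the fingers close. It gives the time, the measured TCP pose, the force, the opening and the grip force at its end, in the units of the state.
- read_state(): the state, without advancing time (a new reading comes with each control period).
- capture(name): name is "side" or "top" or "wrist"; returns a dict with "img" (480x640x3 uint8, red, green, blue), "vertical_fov" (degrees; the focal length in pixels is half the picture's height over the tangent of half this angle, whatever the lens; pixels are square), "cx", "cy" (the principal point, pixels), "cam_to_world" (4x4, takes a point from camera to world coordinates); the wrist camera has in their place "tool_from_camera" (4x4, takes a point from camera to tool coordinates, whose origin is the TCP and whose axes are the flange's). Camera axes: x right, y up, looking along -z (the intrinsics and any distortion apply to the point x, -y, -z); pixel columns grow to the right and rows downward; lengths in m; the calibration is good to about 2 mm. A picture is of the moment at which its call begins: read the wrist's pose just before it. There is no depth.
- hand_in(): hands the job in; it is judged then, once.
Trained networks look in the newest picture that a camera, given by its name, has taken for a name from the list of things; names that differ only in an ending like _2 or _b are one class to them, and where a whole thing is asked for, a point or a joint stands for the part that bears it (a point fixed in the world has none). Each returns a list of dicts, best first, with "p" (0 to 1); they miss things now and then, are a little off and sometimes report something else, mostly with a low value. They report only what shows in the picture. A call takes as long as a camera call. They do not tell look-alikes from the thing itself.
- trace(camera, thing): "pixels" (480x640 bool, what is visible of it) and "bbox" ([left, top, width, height] in pixels, round what is visible of it).
- landmark_of(camera, thing): "point" ([row, column] in pixels: a listed point, or the origin of a listed thing).
The state is a dict: "time_s": time; "joint_positions": joint angles; "qvel": joint speeds; "tau": joint torques, N m; "position": TCP position; "tcp_rot": TCP orientation; "force": force on the tool from outside, world axes, zero at the start; "moment": the same for the moment, N m; "opening": opening from 0.0 (shut) to 1.0 (fully open); "grasp_force": force on a finger pad.
Only numpy, scipy, OpenCV 4.12 (cv2) and the standard library are available. Lean on these libraries where they do the work, as an engineer would, in place of code of your own. Each camera call takes 0.05 s, during which the arm holds its last target. There are 200 camera calls.

## Working session

There is one attempt and no reset: what is moved stays moved. The work goes in short steps, Python scripts to look and compute and a shell command to move; the robot and the scene stay as the last step left them, time stands still between calls to the robot, and variables do not carry over. Pictures are saved under pics/ and viewed, at most 10 in all, crops included, and the job is handed in when it is done.

```bash
ls; mkdir -p pics; python3 - <<'E'
from rig import *
import cv2
s=read_state(); print(s['position'],s['tcp_rot'],s['time_s'],tips_ahead)
for c in ['side','top']:
    d=capture(c); cv2.imwrite(f'pics/{c}0.png',d['img'][:,:,::-1])
    print(c,{k:v for k,v in d.items() if k!='img'})
    for t in ['can','can_handle','station','station_peg','station_seat','tray','rack','cup']:
        print(t,[(round(r['p'],2),[round(x) for x in r['point']]) for r in landmark_of(c,t)][:4],[(round(r['p'],2),r['bbox']) for r in trace(c,t)][:4] if '_' not in t else '')
E
```

```text
pics
[ 0.15691247 -0.60426322  0.24056578] [[ 9.67964335e-01  2.51087677e-01 -1.57225856e-04]
 [ 2.51087412e-01 -9.67961941e-01  2.18910808e-03]
 [ 3.97469418e-04 -2.15845598e-03 -9.99997592e-01]] 0.0 0.019
side {'vertical_fov': 45.781074497505784, 'cx': 326.17797451706656, 'cy': 242.97135022955885, 'cam_to_world': array([[-0.97361442,  0.16452841, -0.15813086,  0.34654349],
       [-0.22764819, -0.65213166,  0.72311866,  0.91686882],
       [ 0.01585142,  0.74003696,  0.67237938,  0.99511789],
       [ 0.        ,  0.        ,  0.        ,  1.        ]])}
can [(0.87, [242, 436]), (0.75, [245, 276]), (0.55, [442, 218])] [(0.82, [256.3, 190.5, 68.1, 67.9]), (0.63, [417.7, 182.9, 41.4, 67.0])]
can_handle [(0.92, [198, 442]), (0.91, [196, 276])] 
station [(0.56, [284, 324])] [(0.74, [242.1, 240.2, 112.0, 67.8])]
station_peg [(0.91, [283, 327]), (0.31, [217, 264])] 
station_seat [(0.72, [246, 273])] 
tray [] [(0.63, [256.5, 341.6, 78.8, 61.1])]
rack [(0.74, [223, 361]), (0.39, [471, 290])] [(0.69, [331.1, 194.4, 58.1, 40.4])]
cup [(0.83, [188, 354])] [(0.71, [348.5, 180.1, 36.4, 38.7])]

[... 298 characters left out ...]
[ 0.        ,  0.        ,  0.        ,  1.        ]])}
can [(0.95, [191, 325]), (0.75, [322, 401]), (0.23, [185, 329])] [(0.72, [304.0, 166.2, 39.3, 65.5]), (0.7, [387.5, 309.5, 56.4, 28.9]), (0.46, [306.4, 172.6, 39.9, 89.3])]
can_handle [(0.94, [184, 327]), (0.58, [326, 408]), (0.54, [293, 273])] 
station [(0.67, [237, 324]), (0.67, [193, 327])] []
station_peg [(0.92, [235, 327])] 
station_seat [(0.9, [192, 329])] 
tray [(0.76, [235, 238]), (0.3, [236, 326])] [(0.91, [211.9, 208.6, 53.9, 51.0]), (0.21, [247.7, 266.5, 48.4, 63.1])]
rack [(0.67, [252, 413])] [(0.81, [400.9, 223.1, 29.7, 55.2]), (0.64, [305.6, 171.0, 41.5, 92.0])]
cup [(0.77, [245, 417])] [(0.93, [402.4, 236.9, 29.5, 37.9])]
```

View pics/side0.png

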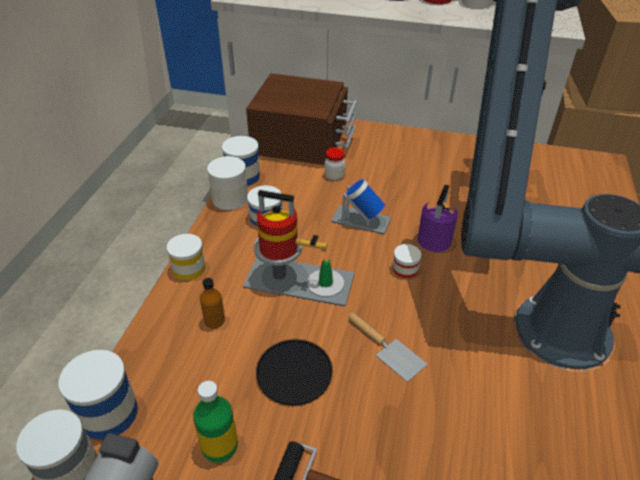

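View pics/top0.png

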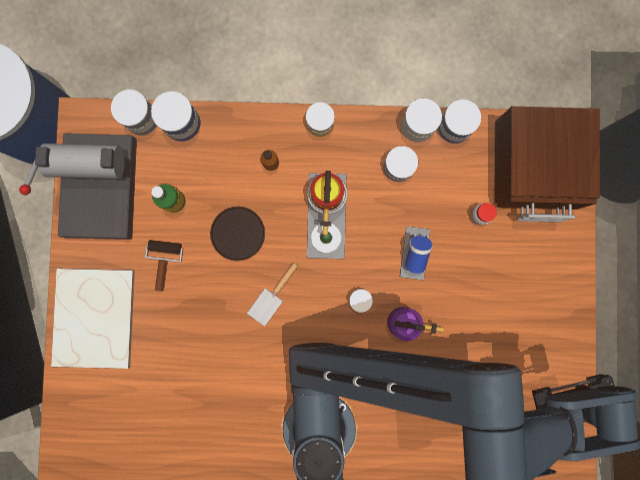

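Side view: the red can with the yellow band is at pixel (col 276, row 230). The only other can with a bar handle is purple, at (436, 225). Round tins with white lids are at (187,257), (227,183), (241,160), (265,205), (95,390) and (55,450). In the top view the red can is at (327,190) and the purple one at (405,323). I choose the red/yellow one: it stands on the seat, with its tap pointing to the robot and over the peg. Beaker: its white, closed end is up and away from the robot.

```bash
cat > h.py <<'E'
import numpy as np, cv2
from rig import *
def ray(d,rc,M=None):
    f=240/np.tan(np.radians(d['vertical_fov']/2)); T=d['cam_to_world'] if M is None else M
    v=np.array([(rc[1]-d['cx'])/f,-(rc[0]-d['cy'])/f,-1]); v=T[:3,:3]@v
    return T[:3,3],v/np.linalg.norm(v)
def tri(*rs):
    A=sum(np.eye(3)-np.outer(v,v) for o,v in rs); b=sum((np.eye(3)-np.outer(v,v))@o for o,v in rs)
    p=np.linalg.solve(A,b); return p,[round(1000*np.linalg.norm(np.cross(p-o,v)),1) for o,v in rs]
def onz(r,z): o,v=r; return o+v*(z-o[2])/v[2]
def wristM(d,s):
    T=np.eye(4); T[:3,:3]=s['tcp_rot']; T[:3,3]=s['position']; return T@d['tool_from_camera']
E
python3 - <<'E'
from h import *
np.set_printoptions(precision=4,suppress=True)
D={c:capture(c) for c in ['side','top']}
cand={'can':((242,276),(191,325)),}
def near(c,t,x):
    L=landmark_of(c,t); L=[l for l in L if np.hypot(l['point'][0]-x[0],l['point'][1]-x[1])<25]
    return L[0]['point'] if L else None
for t,a,b in [('can',(245,276),(191,325)),('can_handle',(196,276),(184,327)),('station_peg',(283,327),(235,327)),('station_seat',(246,273),(192,329)),('station',(284,324),(237,324)),('tray',(372,294),(235,238)),('rack',(223,361),(252,413)),('cup',(188,354),(245,417))]:
    p,q=near('side',t,a),near('top',t,b)
    if p is not None and q is not None: print(t,*tri(ray(D['side'],p),ray(D['top'],q)))
    for n,x in (('side',p),('top',q)):
        if x is not None and t in('tray','station','rack'): print('  ',t,n,onz(ray(D[n],x),0))
# tray dark ellipse centres
for c in D:
    T=trace(c,'tray'); 
    if T:
        m=T[0]['pixels']; r,k=np.nonzero(m); print('tray',c,onz(ray(D[c],(r.mean(),k.mean())),0.006))
i=D['side']['img'][150:320,200:400]; cv2.imwrite('pics/crop1.png',cv2.resize(i,None,fx=4,fy=3.5,interpolation=2)[:,:,::-1])
E
```

```text
can [0.6678 0.     0.1073] [np.float64(9.7), np.float64(9.7)]
can_handle [ 0.6633 -0.0103  0.2503] [np.float64(2.1), np.float64(2.1)]
station_peg [0.5498 0.0014 0.0148] [np.float64(4.2), np.float64(4.2)]
station [ 0.5532 -0.0092 -0.0089] [np.float64(1.3), np.float64(1.3)]
   station side [ 0.5501 -0.0011  0.    ]
   station top [ 0.5538 -0.009   0.    ]
tray [ 0.5566  0.2484 -0.0095] [np.float64(7.6), np.float64(7.6)]
   tray side [0.5471 0.2541 0.    ]
   tray top [0.5634 0.2483 0.    ]
rack [ 0.5211 -0.263  -0.0072] [np.float64(3.2), np.float64(3.2)]
   rack side [ 0.5167 -0.2547  0.    ]
   rack top [ 0.5239 -0.2616  0.    ]
cup [ 0.5294 -0.2533  0.1209] [np.float64(1.1), np.float64(1.1)]
tray side [0.5535 0.2542 0.006 ]
tray top [0.5549 0.255  0.006 ]
```

View pics/crop1.png

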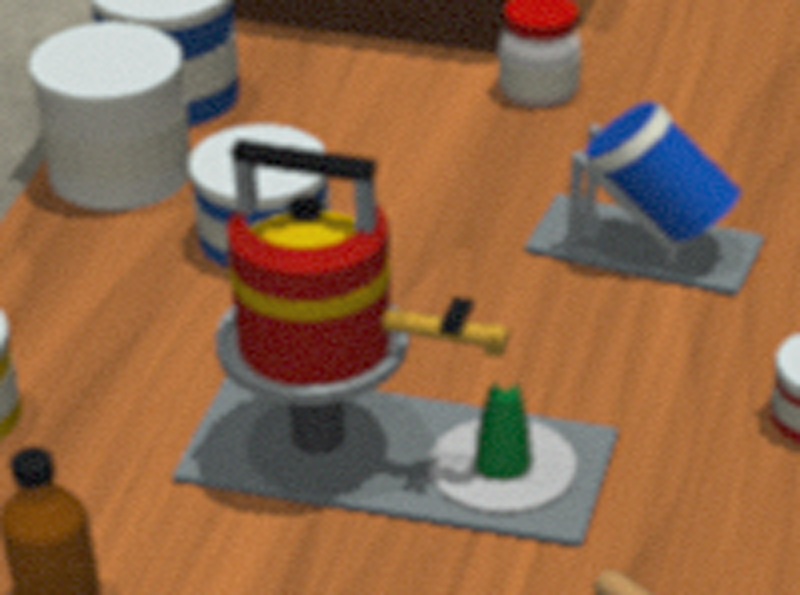

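The crop confirms it: red body, yellow band, black bar handle, and the brass tap pointing over the green peg. Moving now.

```bash
python3 -m jog '[{"tz":-5,"roll":0.13},{"tz":-5,"roll":0.123},{"tx":2.8,"ty":-4},{"tx":2.8,"ty":-4},{"tx":2.8,"ty":-4},{"tx":2.8,"ty":-4},{"tx":2.8,"ty":-4},{"tx":2.8,"ty":-4}]'; python3 -m jog '[{"tx":2.8,"ty":-4},{"tx":2.8,"ty":-4},{"tx":2.8,"ty":-4},{"tx":2.8,"ty":-4},{"tx":2.8,"ty":-4},{"tx":2.8,"ty":-4},{"tx":2.8,"ty":-4}]'
```

```text
$[0]: bad value
$[0]: bad value
```

```bash
python3 -m jog '[{"tx":0,"ty":0,"tz":-5,"roll":0.13,"jaw":1}]'
```

```text
time_s: 2.5
position: [0.1564, -0.6004, 0.2847]
tcp_rot: [[0.993, 0.12, -0.001], [0.12, -0.993, 0.017], [0.001, -0.017, -1.0]]
force: [-0.1, -0.2, -1.4]
opening: 0.999
grasp_force: 0.0
```

```bash
python3 -m jog '[{"tx":0,"ty":0,"tz":-5,"roll":0.123,"jaw":1},{"tx":2.8,"ty":-4,"tz":0,"roll":0,"jaw":1},{"tx":2.8,"ty":-4,"tz":0,"roll":0,"jaw":1},{"tx":2.8,"ty":-4,"tz":0,"roll":0,"jaw":1},{"tx":2.8,"ty":-4,"tz":0,"roll":0,"jaw":1},{"tx":2.8,"ty":-4,"tz":0,"roll":0,"jaw":1},{"tx":2.8,"ty":-4,"tz":0,"roll":0,"jaw":1},{"tx":2.8,"ty":-4,"tz":0,"roll":0,"jaw":1}]'; python3 -m jog '[{"tx":2.8,"ty":-4,"tz":0,"roll":0,"jaw":1},{"tx":2.8,"ty":-4,"tz":0,"roll":0,"jaw":1},{"tx":2.8,"ty":-4,"tz":0,"roll":0,"jaw":1},{"tx":2.8,"ty":-4,"tz":0,"roll":0,"jaw":1},{"tx":2.8,"ty":-4,"tz":0,"roll":0,"jaw":1},{"tx":2.8,"ty":-4,"tz":0,"roll":0,"jaw":1},{"tx":0,"ty":0,"tz":0,"roll":0,"jaw":1},{"tx":0,"ty":0,"tz":0,"roll":0,"jaw":1}]'
```

```text
time_s: 3.3
position: [0.3535, -0.3231, 0.3418]
tcp_rot: [[1.0, 0.0, 0.001], [0.0, -1.0, -0.001], [0.001, 0.001, -1.0]]
force: [0.4, -1.2, 0.6]
opening: 1.0
grasp_force: 0.0
time_s: 4.1
position: [0.5207, -0.0837, 0.3414]
tcp_rot: [[1.0, 0.004, -0.001], [0.004, -1.0, -0.001], [-0.001, 0.001, -1.0]]
force: [-0.1, -0.2, -0.7]
opening: 1.0
grasp_force: 0.0
```

```bash
python3 - <<'E'
from h import *
np.set_printoptions(precision=4,suppress=True)
s=read_state(); d=capture('wrist'); cv2.imwrite('pics/w1.png',d['img'][:,:,::-1])
print(s['position'],s['time_s'],d['tool_from_camera'],d['vertical_fov'])
M=wristM(d,s)
for t,z in [('can_handle',.25),('station_seat',.1),('station_peg',.012)]:
    for l in landmark_of('wrist',t)[:2]: print(t,l['p'],l['point'],onz(ray(d,l['point'],M),z))
E
```

```text
[ 0.5207 -0.0837  0.3414] 4.1 [[-0.0009  0.9542  0.2993  0.0831]
 [ 1.      0.0005  0.0012  0.    ]
 [ 0.001   0.2993 -0.9542 -0.1445]
 [ 0.      0.      0.      1.    ]] 71.22435513634285
can_handle 0.86 [390.3, 442.5] [ 0.3953 -0.1896  0.25  ]
can_handle 0.62 [32.5, 194.8] [ 0.6641 -0.0061  0.25  ]
station_peg 0.87 [174.0, 264.3] [ 0.552  -0.0065  0.012 ]
station_peg 0.26 [278.7, 183.2] [0.3927 0.1256 0.012 ]
```

```bash
python3 -m jog '[{"tx":3,"ty":-3.8,"tz":0,"roll":0,"jaw":1},{"tx":3,"ty":-3.8,"tz":0,"roll":0,"jaw":1},{"tx":0,"ty":0,"tz":0,"roll":0,"jaw":1},{"tx":0,"ty":0,"tz":0,"roll":0,"jaw":1}]'
python3 - <<'E'
from h import *
np.set_printoptions(precision=4,suppress=True)
s=read_state(); d=capture('wrist'); cv2.imwrite('pics/w2.png',d['img'][:,:,::-1])
print(s['position'],s['time_s'])
M=wristM(d,s)
for t,z in [('can_handle',.25),('can',.1),('station_peg',.012)]:
    for l in landmark_of('wrist',t)[:2]: print(t,l['p'],l['point'],onz(ray(d,l['point'],M),z))
E
```

```text
time_s: 4.7
position: [0.5802, -0.0093, 0.3412]
tcp_rot: [[1.0, 0.001, -0.001], [0.001, -1.0, -0.001], [-0.001, 0.001, -1.0]]
force: [0.3, 0.3, -0.2]
opening: 1.003
grasp_force: 0.0
[ 0.5802 -0.0093  0.3412] 4.7
can_handle 0.72 [246.4, 487.9] [ 0.5848 -0.134   0.25  ]
can_handle 0.69 [320.4, 378.1] [ 0.5226 -0.0559  0.25  ]
can 0.8 [133.7, 316.8] [ 0.6649 -0.0063  0.1   ]
station_peg 0.65 [215.2, 318.4] [ 0.5529 -0.0077  0.012 ]
```

View pics/w2.png

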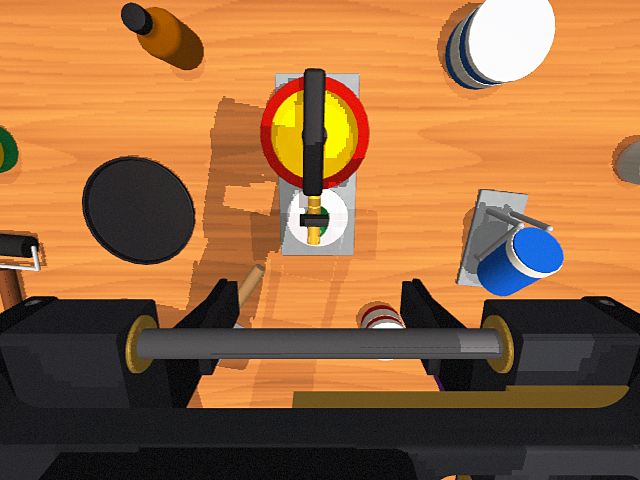

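The wrist view shows the handle bar along the image's column at (313, 70–193), so its yaw is about 0. The tap is below it, over the peg at (318,215). Grasp target is about (0.664, -0.006, 0.250).

```bash
python3 -m jog '[{"tx":4.2,"ty":-0.3,"tz":0,"roll":0,"jaw":1},{"tx":4.2,"ty":0,"tz":0,"roll":0,"jaw":1},{"tx":0,"ty":0,"tz":3,"roll":0,"jaw":1},{"tx":0,"ty":0,"tz":3,"roll":0,"jaw":1},{"tx":0,"ty":0,"tz":3.1,"roll":0,"jaw":1},{"tx":0,"ty":0,"tz":0,"roll":0,"jaw":1},{"tx":0,"ty":0,"tz":0,"roll":0,"jaw":1}]'
python3 - <<'E'
from h import *
d=capture('wrist'); cv2.imwrite('pics/w3.png',d['img'][:,:,::-1]); print(read_state()['position'])
E
```

```text
time_s: 5.6
position: [0.6643, -0.0065, 0.2508]
tcp_rot: [[1.0, -0.001, -0.001], [-0.001, -1.0, 0.0], [-0.001, -0.0, -1.0]]
force: [1.1, -0.0, 0.1]
opening: 1.001
grasp_force: 0.0
[ 0.66520431 -0.00646135  0.25219457]
```

View pics/w3.png

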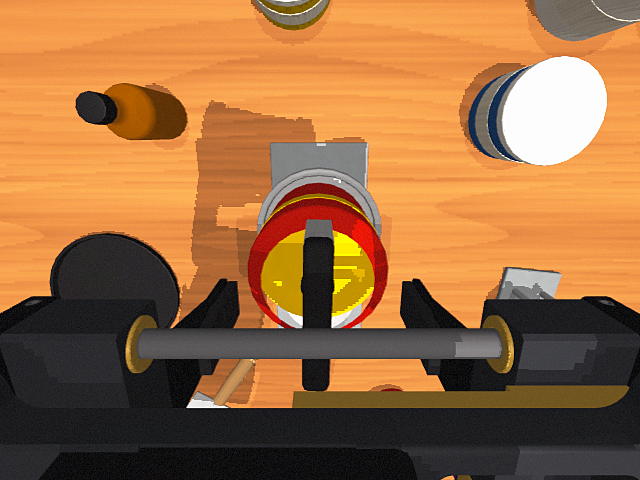

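The bar lies midway between the fingers (col 317, rows 235–390, TCP projecting to row ~314). Closing.

```bash
python3 -m jog '[{"tx":0,"ty":0,"tz":0,"roll":0,"jaw":0},{"tx":0,"ty":0,"tz":0,"roll":0,"jaw":0},{"tx":0,"ty":0,"tz":0,"roll":0,"jaw":0},{"tx":0,"ty":0,"tz":0,"roll":0,"jaw":0},{"tx":0,"ty":0,"tz":0,"roll":0,"jaw":0},{"tx":0,"ty":0,"tz":0,"roll":0,"jaw":0},{"tx":0,"ty":0,"tz":0,"roll":0,"jaw":0},{"tx":0,"ty":0,"tz":0,"roll":0,"jaw":0}]';python3 -m jog '[{"tx":0,"ty":0,"tz":0,"roll":0,"jaw":0},{"tx":0,"ty":0,"tz":0,"roll":0,"jaw":0},{"tx":0,"ty":0,"tz":0,"roll":0,"jaw":0}]'
```

```text
time_s: 6.45
position: [0.6645, -0.0055, 0.2505]
tcp_rot: [[1.0, 0.001, -0.0], [0.001, -1.0, 0.0], [-0.0, -0.0, -1.0]]
force: [0.7, 1.0, 0.2]
opening: 0.352
grasp_force: 0.0
time_s: 6.75
position: [0.6644, -0.0055, 0.2505]
tcp_rot: [[1.0, 0.001, -0.0], [0.001, -1.0, 0.0], [-0.0, -0.0, -1.0]]
force: [-0.7, -1.0, 0.4]
opening: 0.157
grasp_force: 29.9
```

```bash
python3 -m jog '[{"tx":0,"ty":0,"tz":-0.5,"roll":0,"jaw":0},{"tx":0,"ty":0,"tz":-0.8,"roll":0,"jaw":0},{"tx":0,"ty":0,"tz":-1,"roll":0,"jaw":0},{"tx":0,"ty":0,"tz":-1,"roll":0,"jaw":0},{"tx":0,"ty":0,"tz":-1,"roll":0,"jaw":0},{"tx":0,"ty":0,"tz":-0.7,"roll":0,"jaw":0},{"tx":0,"ty":0,"tz":0,"roll":0,"jaw":0},{"tx":0,"ty":0,"tz":0,"roll":0,"jaw":0}]'
python3 - <<'E'
from h import *
np.set_printoptions(precision=4,suppress=True)
s=read_state();print(s['position'],s['force'],s['moment'])
D={c:capture(c) for c in ['side','top']}
for c in D:
    for l in landmark_of(c,'can_handle')[:3]+landmark_of(c,'can')[:3]: print(c,l['p'],np.array(l['point']))
cv2.imwrite('pics/s2.png',cv2.resize(D['side']['img'][120:400,180:440],None,fx=2,fy=2)[:,:,::-1])
E
```

```text
time_s: 7.55
position: [0.6643, -0.0055, 0.3007]
tcp_rot: [[1.0, 0.001, 0.0], [0.001, -1.0, -0.0], [0.0, 0.0, -1.0]]
force: [0.9, 0.1, -6.8]
opening: 0.161
grasp_force: 29.9
[ 0.6643 -0.0055  0.3007] [ 0.9485  0.1238 -6.7505] [0.0004 0.0772 0.0289]
side 0.77 [174.6 273.8]
side 0.7 [197. 440.]
side 0.27 [215.4 263.1]
side 0.9 [238.7 437.2]
side 0.59 [230.6 276.9]
top 0.63 [324.7 406.4]
top 0.61 [180.9 328.2]
top 0.94 [188.9 325.3]
top 0.61 [324.3 400.9]
```

View pics/s2.png

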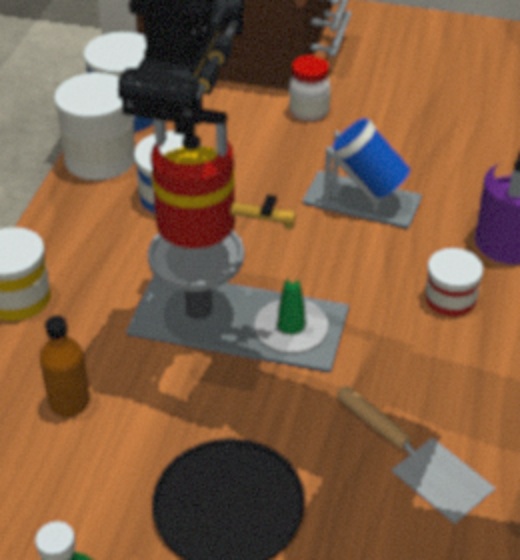

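Lifted clear and upright, tap past the peg. Carrying it to the tray.

```bash
python3 -m jog '[{"tx":-0.5,"ty":-1,"tz":0,"roll":0,"jaw":0},{"tx":-1,"ty":-2.5,"tz":0,"roll":0,"jaw":0},{"tx":-1.3,"ty":-3.1,"tz":0,"roll":0,"jaw":0},{"tx":-1.3,"ty":-3.1,"tz":0,"roll":0,"jaw":0},{"tx":-1.3,"ty":-3.1,"tz":0,"roll":0,"jaw":0},{"tx":-1.3,"ty":-3.1,"tz":0,"roll":0,"jaw":0},{"tx":-1.3,"ty":-3.1,"tz":0,"roll":0,"jaw":0},{"tx":-1.3,"ty":-3.1,"tz":0,"roll":0,"jaw":0}]';python3 -m jog '[{"tx":-1,"ty":-2.4,"tz":0,"roll":0,"jaw":0},{"tx":-0.7,"ty":-1.5,"tz":0,"roll":0,"jaw":0},{"tx":0,"ty":0,"tz":0,"roll":0,"jaw":0},{"tx":0,"ty":0,"tz":2,"roll":0,"jaw":0},{"tx":0,"ty":0,"tz":3,"roll":0,"jaw":0},{"tx":0,"ty":0,"tz":2.5,"roll":0,"jaw":0},{"tx":0,"ty":0,"tz":2,"roll":0,"jaw":0},{"tx":0,"ty":0,"tz":1,"roll":0,"jaw":0}]'
python3 - <<'E'
from h import *
np.set_printoptions(precision=4,suppress=True)
s=read_state();print(s['position'],s['force'])
M=wristM(capture('wrist'),s)
for c in ['side','top','wrist']:
    d=capture(c)
    T=trace(c,'tray')
    for t in T[:1]:
        r,k=np.nonzero(t['pixels']);print(c,t['p'],t['bbox'],onz(ray(d,((r.min()+r.max())/2,(k.min()+k.max())/2),M if c=='wrist' else None),.008))
    for l in landmark_of(c,'tray')[:1]: print(l['p'],onz(ray(d,l['point'],M if c=='wrist' else None),0))
E
```

```text
time_s: 8.65
position: [0.5699, 0.2173, 0.3007]
tcp_rot: [[1.0, 0.001, -0.0], [0.001, -1.0, 0.001], [-0.0, -0.001, -1.0]]
force: [0.1, 0.6, -6.3]
opening: 0.159
grasp_force: 29.9
time_s: 9.45
position: [0.5539, 0.2527, 0.1935]
tcp_rot: [[1.0, -0.0, -0.003], [-0.0, -1.0, -0.002], [-0.003, 0.002, -1.0]]
force: [-0.4, -1.5, -7.0]
opening: 0.159
grasp_force: 30.0
[0.5539 0.2527 0.1935] [-0.4012 -1.5105 -6.9965]
side 0.97 [258.5, 346.7, 75.1, 55.7] [0.551  0.2643 0.008 ]
top 0.83 [213.6, 209.3, 50.6, 50.5] [0.5568 0.2508 0.008 ]
0.7 [0.5523 0.2432 0.    ]
wrist 0.61 [244.2, 142.0, 155.9, 110.9] [0.5792 0.25   0.008 ]
```

```bash
python3 -m jog '[{"tx":0,"ty":0,"tz":1.2,"roll":0,"jaw":0},{"tx":0,"ty":0,"tz":1,"roll":0,"jaw":0},{"tx":0,"ty":0,"tz":0.7,"roll":0,"jaw":0},{"tx":0,"ty":0,"tz":0.4,"roll":0,"jaw":0},{"tx":0,"ty":0,"tz":0.3,"roll":0,"jaw":0},{"tx":0,"ty":0,"tz":0,"roll":0,"jaw":0},{"tx":0,"ty":0,"tz":0,"roll":0,"jaw":0}]';python3 -m jog '[{"tx":0,"ty":0,"tz":0.2,"roll":0,"jaw":0},{"tx":0,"ty":0,"tz":0.2,"roll":0,"jaw":0},{"tx":0,"ty":0,"tz":0,"roll":0,"jaw":0}]'
```

```text
time_s: 10.65
position: [0.5545, 0.2545, 0.1597]
tcp_rot: [[1.0, 0.001, 0.0], [0.001, -1.0, 0.0], [0.0, -0.0, -1.0]]
force: [0.2, 1.2, -6.1]
opening: 0.157
grasp_force: 30.0
time_s: 10.95
position: [0.554, 0.2543, 0.1554]
tcp_rot: [[1.0, 0.001, -0.001], [0.001, -1.0, -0.0], [-0.001, 0.0, -1.0]]
force: [-0.9, 0.2, -6.2]
opening: 0.154
grasp_force: 30.0
```

```bash
python3 -m jog '[{"tx":0,"ty":0,"tz":0.1,"roll":0,"jaw":0},{"tx":0,"ty":0,"tz":0.1,"roll":0,"jaw":0},{"tx":0,"ty":0,"tz":0,"roll":0,"jaw":0}]'
```

```text
time_s: 11.25
position: [0.5549, 0.2544, 0.1545]
tcp_rot: [[1.0, 0.001, 0.002], [0.001, -1.0, 0.0], [0.002, -0.0, -1.0]]
force: [-0.3, -0.7, -1.0]
opening: 0.157
grasp_force: 30.0
```

```bash
python3 -m jog '[{"tx":0,"ty":0,"tz":0,"roll":0,"jaw":1},{"tx":0,"ty":0,"tz":0,"roll":0,"jaw":1},{"tx":0,"ty":0,"tz":0,"roll":0,"jaw":1},{"tx":0,"ty":0,"tz":0,"roll":0,"jaw":1},{"tx":0,"ty":0,"tz":0,"roll":0,"jaw":1},{"tx":0,"ty":0,"tz":0,"roll":0,"jaw":1},{"tx":0,"ty":0,"tz":-2,"roll":0,"jaw":1},{"tx":0,"ty":0,"tz":-4,"roll":0,"jaw":1}]';python3 -m jog '[{"tx":0,"ty":0,"tz":-5,"roll":0,"jaw":1},{"tx":0,"ty":0,"tz":-5,"roll":0,"jaw":1},{"tx":-1,"ty":4.8,"tz":0,"roll":0,"jaw":1},{"tx":-1,"ty":4.8,"tz":0,"roll":0,"jaw":1},{"tx":-1,"ty":4.8,"tz":0,"roll":0,"jaw":1},{"tx":-1,"ty":4.8,"tz":0,"roll":0,"jaw":1},{"tx":-1,"ty":4.8,"tz":0,"roll":0,"jaw":1},{"tx":-1,"ty":4.8,"tz":0,"roll":0,"jaw":1}]'
```

```text
time_s: 12.05
position: [0.5519, 0.2536, 0.2108]
tcp_rot: [[1.0, 0.001, -0.008], [0.001, -1.0, -0.002], [-0.008, 0.002, -1.0]]
force: [-0.3, 0.5, 0.0]
opening: 0.801
grasp_force: 0.0
time_s: 12.85
position: [0.4938, -0.0353, 0.3138]
tcp_rot: [[1.0, 0.001, 0.001], [0.001, -1.0, -0.0], [0.001, 0.0, -1.0]]
force: [1.0, 0.2, -0.6]
opening: 0.991
grasp_force: 0.0
```

```bash
python3 -m jog '[{"tx":-1,"ty":4.8,"tz":0,"roll":0,"jaw":1},{"tx":-1,"ty":4.8,"tz":0,"roll":0,"jaw":1},{"tx":-1,"ty":4.5,"tz":0,"roll":0,"jaw":1},{"tx":-1,"ty":4.5,"tz":0,"roll":0,"jaw":1},{"tx":0,"ty":0,"tz":0,"roll":0,"jaw":1},{"tx":0,"ty":0,"tz":0,"roll":0,"jaw":1}]'
python3 - <<'E'
from h import *
np.set_printoptions(precision=4,suppress=True)
s=read_state();print(s['position'],s['time_s'])
C={'side':None,'top':None,'wrist':None}
for c in C:
    d=capture(c);C[c]=d
    M=wristM(d,s) if c=='wrist' else None
    for t in ['cup','rack','can','can_handle','station_peg']:
        z={'cup':.12,'rack':0,'can':.004,'can_handle':.154,'station_peg':.012}[t]
        for l in landmark_of(c,t)[:2]: print(c,t,round(l['p'],2),l['point'],onz(ray(d,l['point'],M),z))
cv2.imwrite('pics/w4.png',C['wrist']['img'][:,:,::-1])
np.save('w4.npy',wristM(C['wrist'],s))
i=C['side']['img'][150:450,220:420]
E
```

```text
time_s: 13.45
position: [0.4542, -0.2205, 0.3134]
tcp_rot: [[1.0, -0.002, -0.0], [-0.002, -1.0, 0.001], [-0.0, -0.001, -1.0]]
force: [-0.3, -0.5, -0.3]
opening: 1.001
grasp_force: 0.0
[ 0.4542 -0.2205  0.3134] 13.45
side cup 0.95 [183.6, 354.6] [ 0.533 -0.265  0.12 ]
side rack 0.88 [223.8, 360.8] [ 0.5072 -0.2515  0.    ]
side rack 0.27 [268.5, 402.6] [ 0.3746 -0.1079  0.    ]
side can 0.75 [241.7, 436.1] [ 0.3023 -0.2241  0.004 ]
side can 0.64 [369.7, 296.3] [0.5507 0.2479 0.004 ]
side can_handle 0.91 [325.8, 292.7] [0.5527 0.255  0.154 ]
side can_handle 0.7 [195.2, 441.6] [ 0.3109 -0.2252  0.154 ]
side station_peg 0.77 [282.9, 328.6] [ 0.5399 -0.0038  0.012 ]
top cup 0.39 [244.0, 416.7] [ 0.53   -0.2547  0.12  ]
top rack 0.81 [251.8, 414.6] [ 0.5149 -0.267   0.    ]
top can 0.75 [230.0, 236.4] [0.5658 0.2563 0.004 ]
top can 0.51 [322.3, 402.0] [ 0.309  -0.2328  0.004 ]
top can_handle 0.67 [227.0, 230.1] [0.5611 0.2524 0.154 ]
top can_handle 0.48 [234.3, 236.9] [0.5419 0.2335 0.154 ]
top station_peg 0.69 [233.1, 325.6] [ 0.5625 -0.0049  0.012 ]
wrist cup 0.96 [137.1, 370.8] [ 0.5356 -0.2698  0.12  ]
wrist can 0.71 [293.0, 328.2] [ 0.3127 -0.2326  0.004 ]
wrist can_handle 0.87 [358.7, 332.8] [ 0.3096 -0.234   0.154 ]
wrist station_peg 0.77 [126.0, 149.7] [ 0.5492 -0.0062  0.012 ]
```

View pics/w4.png

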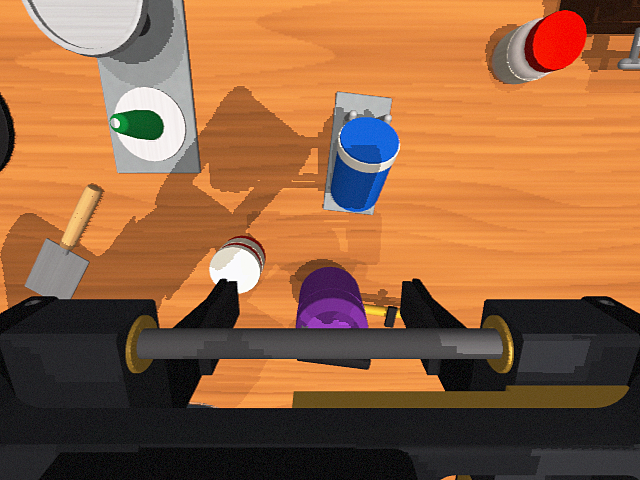

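Wrist view: closed end of the beaker at (col 369, row 141), mouth towards (355,195), rack base corners (337,93), (392,98), (325,210), (372,213), drip plate centre about (150,124). Working out the rack yaw and beaker axis.

```bash
python3 - <<'E'
from h import *
np.set_printoptions(precision=4,suppress=True)
d=capture('wrist');M=np.load('w4.npy');S=capture('side');T=capture('top')
P=[onz(ray(d,(r,c),M),.008) for c,r in [(337,93),(392,98),(325,210),(372,213)]]
print(np.array(P), np.mean(P,0))
for a,b in [(0,2),(1,3)]: v=P[a]-P[b];print('yaw',np.degrees(np.arctan2(v[1],v[0])),np.linalg.norm(v))
print('cup',*tri(ray(d,(139,370),M),ray(S,(185.5,354.5)),ray(T,(244.5,417))))
print('cup2',*tri(ray(d,(139,370),M),ray(S,(185.5,354.5))))
g=cv2.cvtColor(d['img'],cv2.COLOR_RGB2HSV); m=((g[...,1]<40)&(g[...,2]>215)); m[:80]=0;m[175:]=0;m[:,:105]=0;m[:,195:]=0
g2=(g[...,0]>40)&(g[...,0]<80)&(g[...,1]>100); g2[:80]=0;g2[175:]=0;g2[:,:105]=0;g2[:,195:]=0
pts=np.argwhere(m|g2)[:,::-1].astype(np.float32); h=cv2.convexHull(pts); e=cv2.fitEllipse(h);print(e,onz(ray(d,(e[0][1],e[0][0]),M),.012))
E
```

```text
[[ 0.5872 -0.242   0.008 ]
 [ 0.5813 -0.3103  0.008 ]
 [ 0.4399 -0.2275  0.008 ]
 [ 0.4355 -0.292   0.008 ]] [ 0.511 -0.268  0.008]
yaw -5.628994076475845 0.14804820922628315
yaw -7.186338329264706 0.1469146809401941
cup [ 0.5318 -0.2631  0.115 ] [np.float64(6.9), np.float64(0.9), np.float64(7.3)]
cup2 [ 0.5338 -0.2706  0.1098] [np.float64(0.1), np.float64(0.1)]
((147.517333984375, 123.55995178222656), (67.83161926269531, 78.9117660522461), 132.4915313720703) [ 0.5521 -0.0039  0.012 ]
```

Plan for the beaker: rack yaw is about -6.4°. The tool only translates and rolls, so I grip it near the closed end, lift it, then swing it upright by pushing its low rim sideways against the peg before centring and lowering.

```bash
python3 -m jog '[{"tx":3.2,"ty":2.4,"tz":0,"roll":0,"jaw":1},{"tx":3.1,"ty":2.4,"tz":0,"roll":0,"jaw":1},{"tx":0,"ty":0,"tz":4,"roll":0.11,"jaw":1},{"tx":0,"ty":0,"tz":4,"roll":0,"jaw":1},{"tx":0,"ty":0,"tz":3,"roll":0,"jaw":1},{"tx":0,"ty":0,"tz":0,"roll":0,"jaw":1},{"tx":0,"ty":0,"tz":0,"roll":0,"jaw":1}]'
python3 - <<'E'
from h import *
np.set_printoptions(precision=4,suppress=True)
s=read_state();d=capture('wrist');M=wristM(d,s)
g=cv2.cvtColor(d['img'],cv2.COLOR_RGB2HSV); m=((g[...,0]>105)&(g[...,0]<125)&(g[...,1]>150)&(g[...,2]>60)); m[320:]=0
r,k=np.nonzero(m);print(r.min(),r.max(),k.min(),k.max(),d['cx'])
for q in range(r.min()+4,r.max(),8):
    kk=np.nonzero(m[q])[0]; print(q,kk.min(),kk.max(),(kk.min()+kk.max())/2)
for l in landmark_of('wrist','cup')[:2]: print(l, onz(ray(d,l['point'],M),.112))
cv2.imwrite('pics/w5.png',d['img'][:,:,::-1])
E
```

```text
time_s: 15.2
position: [0.5179, -0.2679, 0.2037]
tcp_rot: [[0.994, -0.109, -0.0], [-0.109, -0.994, 0.0], [-0.0, -0.0, -1.0]]
force: [0.0, -0.9, 0.3]
opening: 0.999
grasp_force: 0.0
0 303 221 358 319.2682518851032Traceback (most recent call last):
  File "<stdin>", line 7, in <module>
    return umr_minimum(a, axis, None, out, keepdims, initial, where)
ValueError: zero-size array to reduction operation minimum which has no identity
```

```bash
python3 - <<'E'
from h import *
np.set_printoptions(precision=4,suppress=True)
s=read_state();d=capture('wrist');M=wristM(d,s)
for l in landmark_of('wrist','cup')[:2]: print(l, onz(ray(d,l['point'],M),.112))
for t in trace('wrist','cup')[:1]:
    m=t['pixels']; print(t['p'],t['bbox'])
    for q in range(int(t['bbox'][1])+4,int(t['bbox'][1]+t['bbox'][3]),10):
        kk=np.nonzero(m[q])[0]
        if len(kk): print(q,kk.min(),kk.max(),(kk.min()+kk.max())/2)
cv2.imwrite('pics/w5.png',d['img'][:,:,::-1])
E
```

```text
{'point': [227.1, 319.7], 'p': 0.85} [ 0.5376 -0.2706  0.112 ]
0.73 [274.9, 196.6, 86.9, 110.0]
200 301 333 317.0
210 287 349 318.0
220 280 356 318.0
230 276 359 317.5
240 277 358 317.5
250 280 356 318.0
260 284 353 318.5
270 286 350 318.0
280 288 348 318.0
290 292 344 318.0
300 305 332 318.5
```

View pics/w5.png

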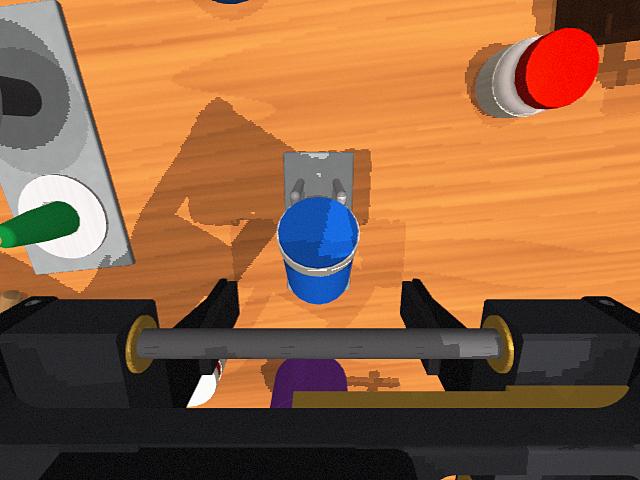

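The beaker is centred between the fingers and aligned (axis at col 318, closed end (318,230)). Descending 10.7 cm and gripping.

```bash
python3 -m jog '[{"tx":0,"ty":0,"tz":3,"roll":0,"jaw":1},{"tx":0,"ty":0,"tz":3,"roll":0,"jaw":1},{"tx":0,"ty":0,"tz":2.5,"roll":0,"jaw":1},{"tx":0,"ty":0,"tz":1.5,"roll":0,"jaw":1},{"tx":0,"ty":0,"tz":0.7,"roll":0,"jaw":1},{"tx":0,"ty":0,"tz":0,"roll":0,"jaw":1},{"tx":0,"ty":0,"tz":0,"roll":0,"jaw":0},{"tx":0,"ty":0,"tz":0,"roll":0,"jaw":0}]';python3 -m jog '[{"tx":0,"ty":0,"tz":0,"roll":0,"jaw":0},{"tx":0,"ty":0,"tz":0,"roll":0,"jaw":0},{"tx":0,"ty":0,"tz":0,"roll":0,"jaw":0},{"tx":0,"ty":0,"tz":0,"roll":0,"jaw":0}]'
```

```text
time_s: 16.2
position: [0.5185, -0.2682, 0.0979]
tcp_rot: [[0.994, -0.109, 0.002], [-0.109, -0.994, -0.002], [0.002, 0.001, -1.0]]
force: [-0.6, -1.2, -0.2]
opening: 0.897
grasp_force: 0.0
time_s: 16.6
position: [0.5179, -0.2676, 0.0971]
tcp_rot: [[0.994, -0.109, 0.0], [-0.109, -0.994, -0.0], [0.001, 0.0, -1.0]]
force: [-0.8, 0.6, 3.7]
opening: 0.692
grasp_force: 30.0
```

```bash
python3 -m jog '[{"tx":0,"ty":0,"tz":-1,"roll":0,"jaw":0},{"tx":0,"ty":0,"tz":-3,"roll":0,"jaw":0},{"tx":0,"ty":0,"tz":-3.5,"roll":0,"jaw":0},{"tx":0,"ty":0,"tz":-2.8,"roll":-0.11,"jaw":0},{"tx":1,"ty":-3,"tz":0,"roll":0,"jaw":0},{"tx":1.2,"ty":-4,"tz":0,"roll":0,"jaw":0},{"tx":1.2,"ty":-4,"tz":0,"roll":0,"jaw":0},{"tx":1.2,"ty":-4,"tz":0,"roll":0,"jaw":0}]';python3 -m jog '[{"tx":1.2,"ty":-4,"tz":0,"roll":0,"jaw":0},{"tx":1.1,"ty":-4,"tz":0,"roll":0,"jaw":0},{"tx":0.9,"ty":-3.2,"tz":0,"roll":0,"jaw":0},{"tx":0,"ty":0,"tz":0,"roll":0,"jaw":0},{"tx":0,"ty":0,"tz":0,"roll":0,"jaw":0}]'
cat > look.py <<'E'
from h import *
import sys
np.set_printoptions(precision=4,suppress=True)
s=read_state();print(s['position'],s['time_s'],s['force'])
R={}
for c in ['side','top','wrist']:
    d=capture(c);M=wristM(d,s) if c=='wrist' else None
    l=landmark_of(c,'cup')[:1]
    if l: R[c]=ray(d,l[0]['point'],M);print(c,l[0])
    L=landmark_of(c,'station_peg')[:1]
    if L: print('  peg',c,L[0]['p'],onz(ray(d,L[0]['point'],M),.012))
    if c=='side': cv2.imwrite('pics/%s.png'%sys.argv[1],cv2.resize(d['img'][140:340,200:420],None,fx=3,fy=3)[:,:,::-1])
print('cup tri',*tri(*R.values()))
E
python3 look.py s3
```

```text
time_s: 17.4
position: [0.5636, -0.1164, 0.2]
tcp_rot: [[1.0, -0.0, 0.0], [-0.0, -1.0, -0.0], [0.0, 0.0, -1.0]]
force: [0.7, -0.4, -1.2]
opening: 0.693
grasp_force: 30.0
time_s: 17.9
position: [0.5953, -0.0049, 0.1996]
tcp_rot: [[1.0, 0.003, -0.0], [0.003, -1.0, -0.001], [-0.0, 0.001, -1.0]]
force: [-0.4, -1.2, -1.8]
opening: 0.689
grasp_force: 30.0
[ 0.5953 -0.0049  0.1996] 17.9 [-0.4018 -1.155  -1.7852]
side {'point': [471.0, 287.7], 'p': 0.41}
  peg side 0.65 [0.5395 0.0009 0.012 ]
  peg top 0.93 [ 0.5585 -0.0105  0.012 ]
wrist {'point': [293.3, 321.0], 'p': 0.76}
cup tri [ 0.47    0.1378 -0.3301] [np.float64(184.8), np.float64(184.8)]
```

View pics/s3.png

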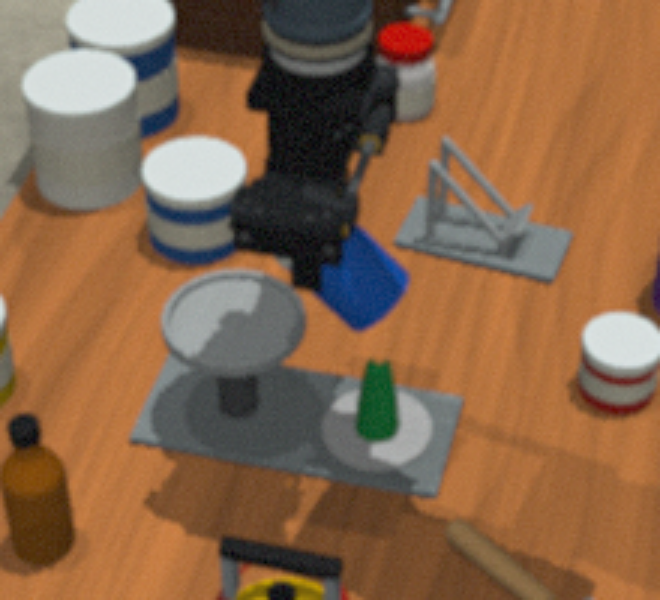

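Side view: the beaker is held at 45°, its low rim (358,328) just right of and above the peg tip (378,365). Lowering beside the peg tip, watching the force.

```bash
python3 -m jog '[{"tx":0,"ty":0,"tz":1.5,"roll":0,"jaw":0},{"tx":0,"ty":0,"tz":1.5,"roll":0,"jaw":0},{"tx":0,"ty":0,"tz":1.5,"roll":0,"jaw":0},{"tx":0,"ty":0,"tz":0.5,"roll":0,"jaw":0},{"tx":0,"ty":0,"tz":0,"roll":0,"jaw":0}]';python3 -m jog '[{"tx":0,"ty":0,"tz":0.7,"roll":0,"jaw":0},{"tx":0,"ty":0,"tz":0.7,"roll":0,"jaw":0},{"tx":0,"ty":0,"tz":0.7,"roll":0,"jaw":0},{"tx":0,"ty":0,"tz":0,"roll":0,"jaw":0}]'
```

```text
time_s: 18.85
position: [0.595, -0.0057, 0.1488]
tcp_rot: [[1.0, 0.001, -0.002], [0.001, -1.0, 0.0], [-0.002, -0.0, -1.0]]
force: [-0.6, 0.1, -1.3]
opening: 0.692
grasp_force: 30.0
time_s: 19.25
position: [0.5912, -0.0054, 0.1291]
tcp_rot: [[1.0, 0.002, -0.009], [0.002, -1.0, 0.0], [-0.009, -0.0, -1.0]]
force: [-8.1, -1.6, 5.4]
opening: 0.691
grasp_force: 30.0
```

Contact force at -x/+z: the beaker's underside touches the seat rim. Raising 1.2 cm, then pushing the rim against the peg.

```bash
python3 -m jog '[{"tx":0,"ty":0,"tz":-0.6,"roll":0,"jaw":0},{"tx":0,"ty":0,"tz":-0.4,"roll":0,"jaw":0},{"tx":0,"ty":0,"tz":0,"roll":0,"jaw":0}]';python3 -m jog '[{"tx":-0.5,"ty":0,"tz":0.2,"roll":0,"jaw":0},{"tx":-0.5,"ty":0,"tz":0.2,"roll":0,"jaw":0},{"tx":0,"ty":0,"tz":0,"roll":0,"jaw":0}]'
```

```text
time_s: 19.55
position: [0.5963, -0.0057, 0.1395]
tcp_rot: [[1.0, 0.001, 0.002], [0.001, -1.0, -0.0], [0.002, 0.0, -1.0]]
force: [-2.2, -0.1, 1.0]
opening: 0.69
grasp_force: 30.0
time_s: 19.85
position: [0.5842, -0.0054, 0.1338]
tcp_rot: [[1.0, 0.001, -0.002], [0.001, -1.0, 0.0], [-0.002, -0.0, -1.0]]
force: [0.4, -0.1, 0.3]
opening: 0.691
grasp_force: 30.0
```

```bash
python3 -m jog '[{"tx":-0.5,"ty":0,"tz":0,"roll":0,"jaw":0},{"tx":-0.5,"ty":0,"tz":0,"roll":0,"jaw":0},{"tx":0,"ty":0,"tz":0,"roll":0,"jaw":0}]';python3 -m jog '[{"tx":-0.5,"ty":0,"tz":0,"roll":0,"jaw":0},{"tx":-0.5,"ty":0,"tz":0,"roll":0,"jaw":0},{"tx":0,"ty":0,"tz":0,"roll":0,"jaw":0}]'
```

```text
time_s: 20.15
position: [0.5744, -0.0055, 0.1344]
tcp_rot: [[1.0, 0.001, -0.001], [0.001, -1.0, 0.0], [-0.001, -0.0, -1.0]]
force: [0.3, 0.5, -0.7]
opening: 0.693
grasp_force: 30.0
time_s: 20.45
position: [0.5667, -0.0058, 0.1351]
tcp_rot: [[1.0, 0.001, 0.004], [0.001, -1.0, -0.001], [0.004, 0.001, -1.0]]
force: [4.2, 0.8, -1.8]
opening: 0.692
grasp_force: 30.0
```

```bash
python3 -m jog '[{"tx":-0.5,"ty":0,"tz":0,"roll":0,"jaw":0},{"tx":-0.5,"ty":0,"tz":0,"roll":0,"jaw":0},{"tx":0,"ty":0,"tz":0,"roll":0,"jaw":0}]'
cat > ang.py <<'E'
from h import *
from scipy.optimize import minimize
s=read_state();p=s['position'];R=s['tcp_rot']
for c in ['side']:
    d=capture(c); g=cv2.cvtColor(d['img'],cv2.COLOR_RGB2HSV)
    m=((g[...,0]>105)&(g[...,0]<125)&(g[...,1]>150)&(g[...,2]>50)); W=np.zeros_like(m);W[150:320,290:380]=1;m&=W
    # rm rows
    T=d['cam_to_world'];f=240/np.tan(np.radians(d['vertical_fov']/2))
    def sil(th,dd):
        a=np.array([np.sin(th),0,np.cos(th)]);n=np.array([np.cos(th),0,-np.sin(th)]);u=np.array([0,1,0])
        P=[]
        for t in (-dd,90-dd):
            for q in np.linspace(0,2*np.pi,40): P.append(p+1e-3*(t*a+30*np.cos(q)*n+30*np.sin(q)*u))
        C=(np.array(P)-T[:3,3])@T[:3,:3]; px=np.c_[d['cx']+f*C[:,0]/-C[:,2],d['cy']-f*C[:,1]/-C[:,2]]
        o=np.zeros(m.shape,np.uint8);cv2.fillConvexPoly(o,cv2.convexHull(px.astype(np.float32)).astype(np.int32),1);return o
    best=[]
    for th in range(-16,64,4):
        for dd in (58,62,66,70,74):
            o=sil(np.radians(th),dd)>0; vis=m
            # visible mouth half: blue outside model is bad; model rows below finger without blue is bad
            low=np.zeros_like(m); rr=int(np.nonzero(m)[0].max()); low[rr-14:]=1
            best.append(((m&~o).sum()+(o&low&~m).sum(),th,dd))
    best.sort();print(p,s['force'],int(m.sum()),best[:6])
cv2.imwrite('pics/ang.png',cv2.resize(d['img'][140:340,200:420],None,fx=3,fy=3)[:,:,::-1])
E
python3 ang.py
```

```text
time_s: 20.75
position: [0.5552, -0.0059, 0.1348]
tcp_rot: [[1.0, 0.001, 0.0], [0.001, -1.0, -0.001], [0.0, 0.001, -1.0]]
force: [3.8, -0.8, -1.1]
opening: 0.69
grasp_force: 30.0
[ 0.55517988 -0.00587706  0.13475968] [ 3.82278868 -0.84133304 -1.09024642] 416 [(np.int64(55), 20, 66), (np.int64(65), 16, 66), (np.int64(69), 20, 62), (np.int64(73), 24, 66), (np.int64(75), 24, 62), (np.int64(81), 16, 62)]
```

The rotation works: about 19° tilt left. Continuing.

```bash
python3 -m jog '[{"tx":-0.5,"ty":0,"tz":0,"roll":0,"jaw":0},{"tx":-0.5,"ty":0,"tz":0,"roll":0,"jaw":0},{"tx":-0.4,"ty":0,"tz":0,"roll":0,"jaw":0},{"tx":0,"ty":0,"tz":0,"roll":0,"jaw":0}]'; sed -i 's/range(-16,64,4)/range(-20,50,2)/' ang.py; python3 ang.py
```

```text
time_s: 21.2
position: [0.5412, -0.0057, 0.1347]
tcp_rot: [[1.0, 0.001, -0.0], [0.001, -1.0, -0.0], [-0.0, 0.0, -1.0]]
force: [3.7, -0.1, -0.0]
opening: 0.689
grasp_force: 30.0
[ 0.54117784 -0.00570397  0.13466448] [ 3.72383382 -0.12823483 -0.03101944] 369 [(np.int64(59), 4, 66), (np.int64(60), 10, 62), (np.int64(61), 8, 62), (np.int64(62), 6, 66), (np.int64(62), 8, 66), (np.int64(62), 10, 66)]
```

```bash
python3 -m jog '[{"tx":-0.3,"ty":0,"tz":0,"roll":0,"jaw":0},{"tx":-0.3,"ty":0,"tz":0,"roll":0,"jaw":0},{"tx":0,"ty":0,"tz":0,"roll":0,"jaw":0}]'; python3 ang.py
```

```text
time_s: 21.55
position: [0.5359, -0.0057, 0.1347]
tcp_rot: [[1.0, 0.001, 0.001], [0.001, -1.0, -0.0], [0.001, 0.0, -1.0]]
force: [6.1, -1.2, -1.5]
opening: 0.694
grasp_force: 30.0
[ 0.53587891 -0.00574041  0.13467374] [ 6.06534169 -1.2326055  -1.46789255] 359 [(np.int64(54), 0, 66), (np.int64(57), 2, 66), (np.int64(65), 0, 62), (np.int64(66), 4, 66), (np.int64(66), 6, 66), (np.int64(68), 4, 62)]
```

View pics/ang.png

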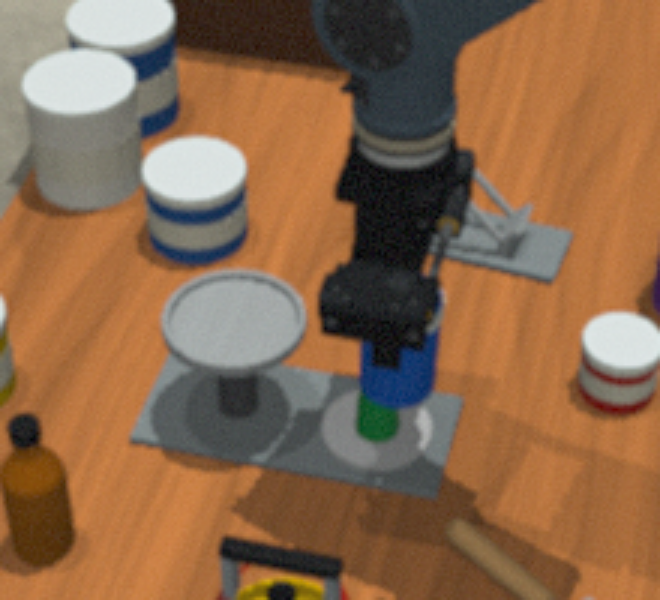

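The beaker is upright over the peg (rim at about (400,400)). Centring by +1.5 cm in x and lowering.

```bash
python3 -m jog '[{"tx":0.8,"ty":0,"tz":0,"roll":0,"jaw":0},{"tx":0.7,"ty":0,"tz":0,"roll":0,"jaw":0},{"tx":0,"ty":0,"tz":1.2,"roll":0,"jaw":0},{"tx":0,"ty":0,"tz":1.2,"roll":0,"jaw":0},{"tx":0,"ty":0,"tz":1.2,"roll":0,"jaw":0},{"tx":0,"ty":0,"tz":0.8,"roll":0,"jaw":0},{"tx":0,"ty":0,"tz":0.4,"roll":0,"jaw":0},{"tx":0,"ty":0,"tz":0,"roll":0,"jaw":0}]';python3 -m jog '[{"tx":0,"ty":0,"tz":0.2,"roll":0,"jaw":0},{"tx":0,"ty":0,"tz":0.2,"roll":0,"jaw":0},{"tx":0,"ty":0,"tz":0,"roll":0,"jaw":0}]'
```

```text
time_s: 22.4
position: [0.5498, -0.0055, 0.0856]
tcp_rot: [[1.0, 0.001, -0.002], [0.001, -1.0, 0.0], [-0.002, -0.0, -1.0]]
force: [-0.7, 0.1, -0.8]
opening: 0.689
grasp_force: 30.0
time_s: 22.7
position: [0.5506, -0.0057, 0.0827]
tcp_rot: [[1.0, 0.001, 0.0], [0.001, -1.0, -0.0], [0.0, 0.0, -1.0]]
force: [-0.0, -0.6, -1.0]
opening: 0.689
grasp_force: 30.0
```

```bash
python3 -m jog '[{"tx":0,"ty":0,"tz":0.2,"roll":0,"jaw":0},{"tx":0,"ty":0,"tz":0.2,"roll":0,"jaw":0},{"tx":0,"ty":0,"tz":0,"roll":0,"jaw":0}]'; python3 -m jog '[{"tx":0,"ty":0,"tz":0.2,"roll":0,"jaw":0},{"tx":0,"ty":0,"tz":0,"roll":0,"jaw":0}]'
```

```text
time_s: 23.0
position: [0.5513, -0.0056, 0.08]
tcp_rot: [[1.0, 0.001, 0.002], [0.001, -1.0, -0.0], [0.002, 0.0, -1.0]]
force: [-1.2, 0.9, 8.1]
opening: 0.692
grasp_force: 30.0
time_s: 23.2
position: [0.5513, -0.0056, 0.0799]
tcp_rot: [[1.0, 0.001, 0.003], [0.001, -1.0, -0.001], [0.003, 0.001, -1.0]]
force: [-4.3, 0.7, 21.7]
opening: 0.691
grasp_force: 30.0
```

Seated on the plate. Easing the pressure and releasing.

```bash
python3 -m jog '[{"tx":0,"ty":0,"tz":-0.2,"roll":0,"jaw":0},{"tx":0,"ty":0,"tz":0,"roll":0,"jaw":1},{"tx":0,"ty":0,"tz":0,"roll":0,"jaw":1},{"tx":0,"ty":0,"tz":0,"roll":0,"jaw":1},{"tx":0,"ty":0,"tz":0,"roll":0,"jaw":1},{"tx":0,"ty":0,"tz":0,"roll":0,"jaw":1},{"tx":0,"ty":0,"tz":-1,"roll":0,"jaw":1},{"tx":0,"ty":0,"tz":-2,"roll":0,"jaw":1}]'; python3 -m jog '[{"tx":0,"ty":0,"tz":-4,"roll":0,"jaw":1},{"tx":0,"ty":0,"tz":-4,"roll":0,"jaw":1},{"tx":0,"ty":0,"tz":-5,"roll":0,"jaw":1},{"tx":-3,"ty":3,"tz":-2,"roll":0,"jaw":1},{"tx":-3,"ty":3,"tz":0,"roll":0,"jaw":1},{"tx":-2,"ty":4,"tz":0,"roll":0,"jaw":1},{"tx":0,"ty":0,"tz":0,"roll":0,"jaw":1},{"tx":0,"ty":0,"tz":0,"roll":0,"jaw":1}]'
python3 - <<'E'
from h import *
np.set_printoptions(precision=4,suppress=True)
s=read_state();print(s['position'],s['force'],s['opening'])
R={}
for c in ['side','top','wrist']:
    d=capture(c);M=wristM(d,s) if c=='wrist' else None
    for t,z in [('cup',.102),('station_peg',.012),('can',.004),('can_handle',.154)]:
        for l in landmark_of(c,t)[:2]: print(c,t,round(l['p'],2),l['point'],onz(ray(d,l['point'],M),z))
    if c=='side':
        g=cv2.cvtColor(d['img'],cv2.COLOR_RGB2HSV);m=((g[...,0]>105)&(g[...,0]<125)&(g[...,1]>150)&(g[...,2]>50));m[:220]=0;m[310:]=0;m[:,290:]&=True;m[:,:290]=0;m[:,380:]=0
        for q in range(225,306,6):
            k=np.nonzero(m[q])[0]
            if len(k): print(q,k.min(),k.max(),(k.min()+k.max())/2)
# expected pixels for top centre of cup at (peg,.102)
E
```

```text
time_s: 24.0
position: [0.5493, -0.0054, 0.1079]
tcp_rot: [[1.0, 0.001, -0.004], [0.001, -1.0, 0.001], [-0.004, -0.001, -1.0]]
force: [-0.2, -0.1, 0.7]
opening: 0.994
grasp_force: 0.0
time_s: 24.8
position: [0.4704, -0.1064, 0.2592]
tcp_rot: [[1.0, -0.002, 0.001], [-0.002, -1.0, 0.0], [0.001, -0.0, -1.0]]
force: [0.3, 0.4, -0.1]
opening: 0.998
grasp_force: 0.0
[ 0.4704 -0.1064  0.2592] [ 0.2641  0.3853 -0.1079] 0.9975325291201212
side cup 0.97 [257.3, 326.9] [0.544  0.0031 0.102 ]
side station_peg 0.61 [281.5, 329.4] [ 0.539  -0.0088  0.012 ]
side can 0.96 [239.7, 438.5] [ 0.2969 -0.2335  0.004 ]
side can 0.89 [372.1, 294.7] [0.5523 0.2544 0.004 ]
side can_handle 0.87 [327.8, 291.6] [0.5535 0.2602 0.154 ]
side can_handle 0.58 [194.5, 444.6] [ 0.304  -0.2299  0.154 ]
249 319 333 326.0
255 315 338 326.5
261 318 335 326.5
267 315 337 326.0
273 315 337 326.0
279 315 337 326.0
285 316 336 326.0
top cup 0.85 [235.4, 321.0] [0.5485 0.0081 0.102 ]
top station_peg 0.62 [236.2, 328.2] [ 0.5536 -0.0127  0.012 ]
top station_peg 0.51 [166.6, 397.7] [ 0.7637 -0.2119  0.012 ]
top can 0.82 [324.9, 401.7] [ 0.3015 -0.2321  0.004 ]
top can 0.79 [232.1, 236.1] [0.5596 0.257  0.004 ]
top can_handle 0.97 [324.7, 409.0] [ 0.3121 -0.2321  0.154 ]
top can_handle 0.66 [229.4, 231.5] [0.5548 0.2484 0.154 ]
wrist cup 0.55 [139.9, 203.8] [ 0.5503 -0.0065  0.102 ]
wrist station_peg 0.68 [174.3, 452.0] [ 0.5106 -0.2591  0.012 ]
wrist can 0.93 [322.0, 414.0] [ 0.3127 -0.2335  0.004 ]
wrist can 0.81 [134.3, 3.6] [0.5561 0.2533 0.004 ]
```

The silhouette is vertical and centred over the peg, the can stands in the tray, and the arm is clear.

```bash
python3 -c "from rig import hand_in; print(hand_in())"
```

```text
the job is handed in; nothing more can be done
None
```

I handed the job in at about 25 s on the robot's clock: camera measurements put the red can upright and released in the spill tray and the beaker upside down over the peg, seated on the drip plate, but the hand-in returned no verdict.

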